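Cam-clamp a relief carving and lock the jaw

TASK

Push the carved wooden panel along the clamping board, away from the robot, until its far end rests against the dark end stop, then swing the red cam lever clockwise just far enough to press the panel into the cork-faced sprung jaw: the green band of the tongue behind the jaw housing must show, and the red band must never come out. Then turn the black jaw-lock knob until its white pointer faces the white mark on the dial, and only then pull it straight up as far as it goes to lock it. Leave the mallet, gouges and sharpening stone alone.

Things in the scene. Friction and masses are not known exactly. Their poses are not given: they have to be found in the camera images.
- fixture: Pale wooden clamping board, 260 (x) x 420 (y) x 18 mm, fixed to the bench; origin: centre of its underside; x runs away from the robot to the end stop, y towards the sprung jaw. Board positions below (mm) are in this frame. The jaw housing is a brown block, x -10 to 90, y 98 to 128, 45 mm high above the board top.
- panel: Loose carved panel of brown wood, 120 (x) x 100 (y) x 40 mm high, about 0.2 to 0.5 kg, flat on the board, with an eight-petalled rosette on top; origin: centre of its underside (18 mm above the bench); its x points to the end stop. It starts 25 to 65 mm short of the stop, between cam and jaw, touching neither. Sliding it takes 1 to 6 N.
- panel_end (a point): Centre of the panel's far (+x) end face, 60 mm from its middle, 20 mm above its underside.
- stop_face (a point): On the face of the dark end stop that the panel must meet (board x 100 mm, y 0, 13 mm above the board top); the stop is 120 mm wide (y) and 26 mm high. Axes as the board's.
- jaw (a joint): Travel of the sprung jaw towards board +y, m: 0 free, 0.020 fully in. Its tongue (40 mm wide) slides out of the back (+y) of the housing by the same amount: white for the first 4 mm, then green until 11 mm, then red. Green showing without red is right; 0.0075 is the middle. Spring: 4 N at the start of travel, plus 0.5 N per mm.
- jaw_face (a point): Centre of the jaw's cork face, 38 mm above the bench, at board x 40 and, when free, y 60; the face is 80 mm wide (x) and 34 mm high, with a steel lead-in flare at its near end. Moves with the jaw.
- cam (a joint): Angle of the cam lever, rad, growing clockwise seen from above: 0 fully open (starts at 0 to 0.2), end of travel 2.2; at 0 the lever points 70 degrees clockwise from board +x. A lever angle of 1.0 to 1.8 is usually needed; the gap differs each time. The pivot is stiff (0.35 N m) and stays where it is left, also when clamped. Pushing at the handle takes 4 to 10 N.
- cam_pivot (a point): On the cam's vertical pivot axis, 52 mm above the bench, on the panel's -y side. The cam is a dark wooden disc of radius 36 mm set 24 mm off this axis, under the lever; the reach of its rim towards the panel (+y) is 36 + 24 cos(2.36 - cam) mm.
- lever_handle (a point): Middle of the upright black handle post at the end of the red lever, 110 mm from the pivot axis, 86 mm above the bench: diameter 22 mm, from 66 to 106 mm above the bench. The red lever bar under it is 20 mm wide, 52 to 66 mm above the bench. It can be pushed sideways with closed fingers.
- lock_turn (a joint): Angle of the jaw-lock knob's pointer from the white mark on its dial, rad, positive anticlockwise seen from above; 0: pointer at the mark (board +x). Starts at 0.5 to 1.25, so turn it clockwise. Light friction, stays where it is left. The dial is a dark disc of radius 36 mm at board x -70, y 130, its top 38 mm above the bench.
- lock_pull (a joint): How far the jaw-lock knob is pulled up, m: 0 down (at the start), 0.012 fully up (a stop). Needs about 5 N and stays where it is left.
- lock_grip (a point): On the knob's axis, in its upright grip bar, 80 mm above the bench when down. The bar is 46 mm long in the pointer's direction, 14 mm thick, 58 to 90 mm above the bench, over a black disc of radius 22 mm. The pointer is a white stripe on one end of the bar's top. Axes: x along the bar to the pointer, z up.
- mallet: Carver's mallet standing on its black head (diameter 88 mm), wooden handle up, 193 mm high; bystander. Origin: centre of its underside.
- gouge_a: Gouge with a wooden handle lying on the bench, 220 mm long along its x, 26 mm high; bystander. Origin under the handle's blade end.
- gouge_b: Gouge with a red handle lying on the bench beyond the board, 220 mm long along its x, 26 mm high; bystander. Origin under the handle's blade end.
- stone: Grey sharpening stone in a dark wooden case, 200 (x) x 70 x 36 mm; bystander. Origin: centre of its underside.
Mind the look-alikes: they are no part of the job. Of the things like the panel, leave any that is turquoise or yellow; of the rest the larger one is meant.

How it is judged:
By the outcome, as a careful person would: the job done as asked, in the order asked, and still so for the second after the job is handed in, with the robot touching nothing.
It also fails if it takes over 70 s, if anything falls off the work surface, if the arm or the gripper's body presses on something with over 40 N, if the wrist force passes 120 N, or if a joint passes its speed limit or range.

ROBOT

A 6-joint arm with a two-finger parallel gripper is mounted at the origin on the work surface. World frame = base frame: x ahead of the robot, y to its left, z up, the work surface at z = 0. Lengths are in m, angles in rad, forces in N, time in s.
With the tool pointing down it reaches from about 0.35 to 0.85 m from the base axis. Payload 8.1 kg.
Tool frame: the origin (TCP) lies at the very end of the fingers, on their centre line; the grasp point (between the pads) lies 19 mm behind it; z points along the fingers, y is the direction in which the jaws open and shut (so a half turn about z gives the same grasp; the last joint's range is limited). The gripper opens to 93 mm and grips with 3 to 60 N. Pads are 15 mm wide; open, the fingers measure 128 mm over their backs; the gripper's body (75 mm by 188 mm) begins 65 mm behind the grasp point.
Start: joints at [1.07, 0.13, 1.488, -0, 1.523, -0.085], TCP at [0.242, 0.549, 0.219] pointing down, gripper open.
Joint ranges: [-2.96, 2.96], [-0.89, 2.26], [0.02, 2.5], [-1.34, 4.48], [0, 2.73], [-2.66, 2.66]. Speed limits (rad/s): [2.39, 2.39, 2.79, 3.14, 3.14, 3.14].

INTERFACE

Orientations are given as a rotation vector (axis times angle).
In Python, from plant import read_state, read_camera, close_job gives the robot as it stands.
- The arm moves only by the tool jog_arm, never from a script. Its argument "motion" is one flat list of numbers, 7 for each row, row after row: the opening, from 0 (shut) to 1 (fully open), then the shift along the tool's x, y, z scaled (see below), then the turn, a rotation vector about the tool's x, y, z scaled (see below). A call has 1 to 8 rows; each row is the pose to reach, as a shift and turn from the pose measured when the call began, along the tool's axes at that moment; what a row does not reach only later rows make up. The controller multiplies each number of a shift by 0.5 m and each number of a turn by 90 degrees. A row lasts 1/10 s, in which the tool goes at most 50 mm and 8.59 degrees, less where a joint would pass 70% of its speed; a pose out of reach is approached as far as the arm can. A call with a number of a shift or a turn outside -1 to 1 is refused whole. A call with a gripper value outside its range is refused whole. The fingers move at their own pace and stop on an object; "grip_force" is the grip in N (left out, the last holds). Time passes only in rows, so rows that repeat a pose let the fingers close. It gives the time, the measured TCP pose, the force and the opening at its end, in the units of the state.
- read_state(): the state, without advancing time (a new reading comes with each control period).
- read_camera(name): name is "scene" or "side" or "wrist"; returns a dict with "frame" (480x640x3 uint8, red, green, blue), "vertical_fov" (degrees; the focal length in pixels is half the picture's height over the tangent of half this angle, whatever the lens; pixels are square), "cx", "cy" (the principal point, pixels), "world_from_camera" (4x4, takes a point from camera to world coordinates); the wrist camera has in their place "hand_eye" (4x4, takes a point from camera to tool coordinates, whose origin is the TCP and whose axes are the flange's). Camera axes: x right, y down, z forward; pixel columns grow to the right and rows downward; lengths in m; the calibration is good to about 2 mm. A picture is of the moment at which its call begins: read the wrist's pose just before it. There is no depth.
- close_job(): hands the job in, once; it reports no verdict.
The state is a dict: "t": time; "q": joint angles; "dq": joint speeds; "joint_torque": joint torques, N m; "tool_pos": TCP position; "orientation": TCP orientation; "force": force on the tool from outside, world axes, zero at the start; "wrist_torque": the same for the moment, N m; "opening": finger opening in m.
Only numpy, scipy, OpenCV 4.12 (cv2) and the standard library are available. Lean on these libraries where they do the work, as an engineer would, in place of code of your own. Each camera call takes 0.05 s, during which the arm holds its last target.

## Working session

There is one attempt and no reset: what is moved stays moved. The work goes in short steps, Python scripts to look and compute and a tool call to move; the robot and the scene stay as the last step left them, time stands still between calls to the robot, and variables do not carry over. Pictures are saved under pics/ and viewed, and the job is handed in when it is done.

Besides the shell and the picture viewer there is one more tool, called after "Call:" as name(argument=value, ...) on one line, values as JSON. jog_arm: Moves the arm, as the interface text tells. Its arguments: {"type":"object","properties":{"motion":{"type":"array","items":{"type":"number"}},"grip_force":{"type":"number"}},"required":["motion"]}

```bash
mkdir -p pics; ls; python3 - <<'E'
from plant import *
import cv2,numpy as np
s=read_state();print({k:np.round(v,4) for k,v in s.items()})
for n in("scene","side","wrist"):
    c=read_camera(n);cv2.imwrite(f"pics/{n}0.png",c["frame"][:,:,::-1])
    print(n,{k:np.round(v,4).tolist() for k,v in c.items() if k!="frame"})
E
```

```text
pics
{'t': np.float64(0.0), 'q': array([ 1.0696,  0.1312,  1.4893,  0.    ,  1.523 , -0.0854]), 'dq': array([ 0.0007, -0.0003,  0.0003,  0.0012,  0.0008,  0.001 ]), 'joint_torque': array([-1.30000e-03, -5.59808e+01, -4.91775e+01,  7.68000e-02,
        3.45000e-02, -1.00000e-04]), 'tool_pos': array([0.2421, 0.5484, 0.2176]), 'orientation': array([-6.4830e-01, -3.0734e+00,  2.8000e-03]), 'force': array([-0.0072,  0.2483, -0.0405]), 'wrist_torque': array([-0.0295, -0.0261,  0.0383]), 'opening': np.float64(0.0928)}
scene {'vertical_fov': 51.9865, 'cx': 322.3067, 'cy': 238.3607, 'world_from_camera': [[-0.6854, 0.556, -0.4703, 1.242], [0.7281, 0.5118, -0.4561, 0.6785], [-0.0129, -0.655, -0.7555, 1.2062], [0.0, 0.0, 0.0, 1.0]]}
side {'vertical_fov': 46.5408, 'cx': 319.6483, 'cy': 241.885, 'world_from_camera': [[-0.9432, -0.2611, 0.2052, 0.1957], [-0.3318, 0.7154, -0.6149, 1.0191], [0.0137, -0.6481, -0.7614, 1.3356], [0.0, 0.0, 0.0, 1.0]]}
wrist {'vertical_fov': 67.5099, 'cx': 312.4264, 'cy': 244.3165, 'hand_eye': [[0.0002, -0.9546, -0.2979, 0.0822], [1.0, 0.0002, 0.0, 0.0002], [0.0, -0.2979, 0.9546, -0.1654], [0.0, 0.0, 0.0, 1.0]]}
```

View pics/scene0.png

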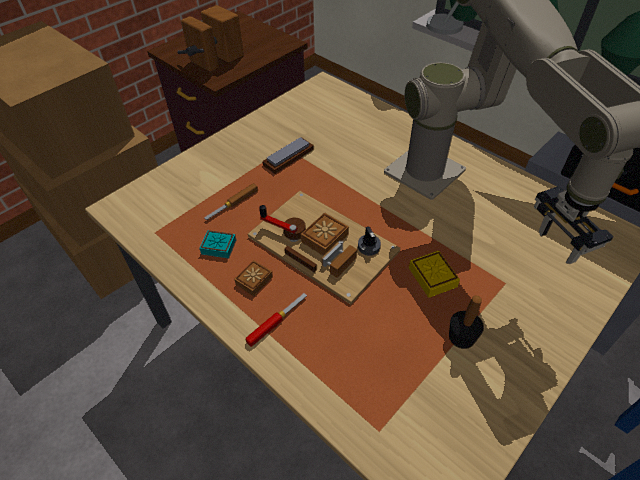

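View pics/side0.png

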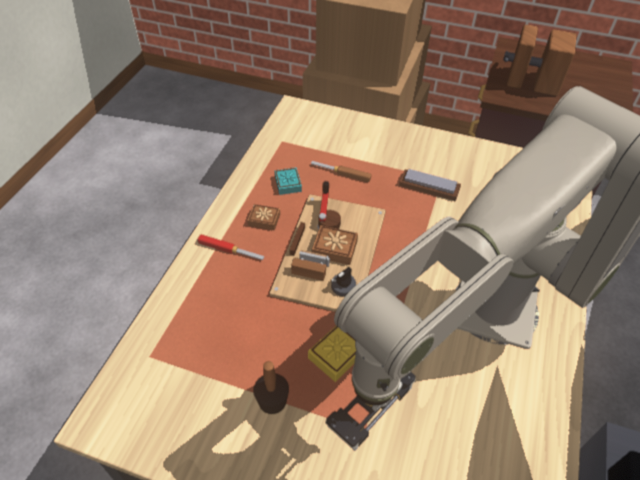

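View pics/wrist0.png

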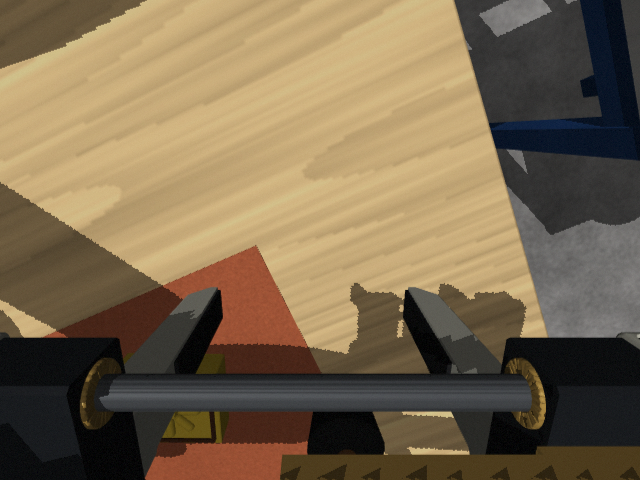

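Panel candidates in the scene view: brown with rosette on the board (325,232), small brown (253,277), turquoise (217,244) and yellow (433,272). The larger brown one on the board fits. I'll confirm it in an enlarged crop.

```bash
python3 - <<'E'
import cv2
a=cv2.imread("pics/scene0.png")[185:310,230:420];cv2.imwrite("pics/sc_crop.png",cv2.resize(a,None,fx=4.2,fy=4.2,interpolation=cv2.INTER_CUBIC))
a=cv2.imread("pics/side0.png")[170:315,240:400];cv2.imwrite("pics/si_crop.png",cv2.resize(a,None,fx=4,fy=4,interpolation=cv2.INTER_CUBIC))
E
```

```text
(no output)
```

View pics/sc_crop.png

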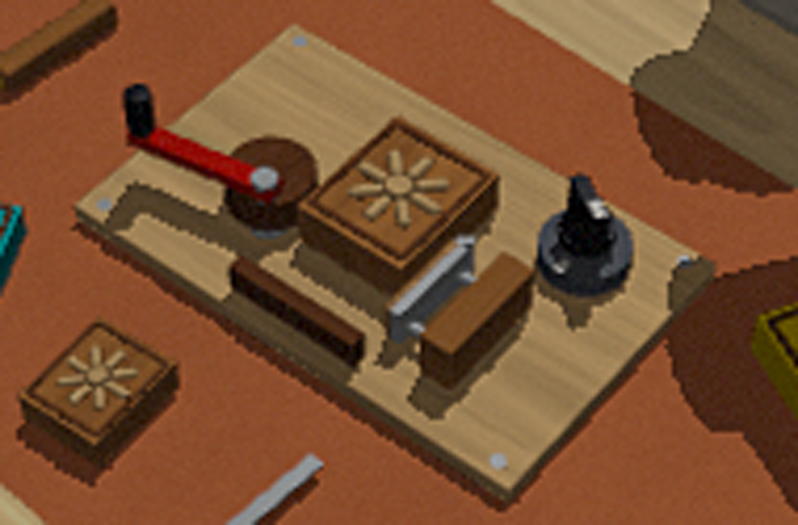

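View pics/si_crop.png

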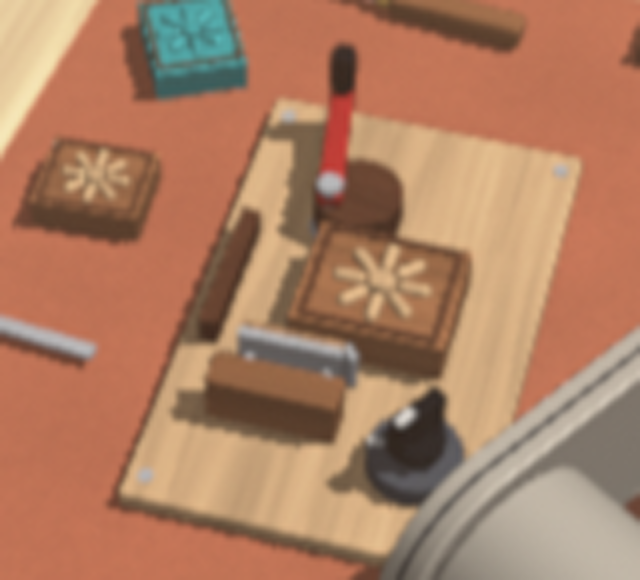

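The crops confirm it: the larger brown panel is on the board, between the cam and the jaw. Next I'll work out the board pose.

```bash
cat > h.py <<'E'
from plant import *
import cv2,numpy as np
from scipy.spatial.transform import Rotation as R
from scipy.optimize import least_squares
def Twt(s):
    T=np.eye(4);T[:3,:3]=R.from_rotvec(s["orientation"]).as_matrix();T[:3,3]=s["tool_pos"];return T
def cam(n,save=None):
    s=read_state();c=read_camera(n)
    if n=="wrist":c["world_from_camera"]=Twt(s)@c["hand_eye"]
    c["f"]=240/np.tan(np.radians(c["vertical_fov"]/2))
    if save:
        cv2.imwrite(f"pics/{save}.png",c["frame"][:,:,::-1])
        np.savez(f"pics/{save}.npz",T=c["world_from_camera"],f=c["f"],cx=c["cx"],cy=c["cy"])
    return c
def load(n):
    d=np.load(f"pics/{n}.npz");return dict(world_from_camera=d["T"],f=float(d["f"]),cx=float(d["cx"]),cy=float(d["cy"]))
def pix2w(c,uv,z):
    T=c["world_from_camera"];uv=np.atleast_2d(uv)
    d=np.c_[(uv[:,0]-c["cx"])/c["f"],(uv[:,1]-c["cy"])/c["f"],np.ones(len(uv))]@T[:3,:3].T
    return T[:3,3]+d*((z-T[2,3])/d[:,2])[:,None]
def proj(c,P):
    T=c["world_from_camera"];p=(np.atleast_2d(P)-T[:3,3])@T[:3,:3]
    return np.c_[p[:,0]/p[:,2]*c["f"]+c["cx"],p[:,1]/p[:,2]*c["f"]+c["cy"]]
def togo(pos,yaw=None,s=None):
    """scaled shift+turn from present pose to TCP pos, tool down, tool y axis along world yaw"""
    s=s or read_state();T=Twt(s);d=T[:3,:3].T@(np.array(pos)-T[:3,3])/0.5
    if yaw is None: y=T[:3,1];yaw=np.arctan2(y[1],y[0])
    best=None
    for k in(0,np.pi):
        y=np.array([np.cos(yaw+k),np.sin(yaw+k),0]);z=np.array([0,0,-1.]);x=np.cross(y,z)
        r=R.from_matrix(T[:3,:3].T@np.c_[x,y,z]).as_rotvec()/(np.pi/2)
        if best is None or np.linalg.norm(r)<np.linalg.norm(best):best=r
    return np.round(d,4),np.round(best,4)
E
python3 - <<'E'
from h import *
c=cam("scene","scene1")
cr=np.array([[296,25],[76,208],[507,492],[712,262]])/4.2+[230,185]
w=pix2w(c,cr,.018);print(w)
m=w.mean(0);print(m, [np.linalg.norm(w[i]-w[(i+1)%4]) for i in range(4)])
xd=(w[1]-w[0]+w[2]-w[3]);print(np.degrees(np.arctan2(xd[1],xd[0])))
s=read_state();print(Twt(s))
yaw=np.arctan2(xd[1],xd[0])
print("over", togo([m[0]-.08,m[1],.45],yaw+np.pi/2), togo([m[0]-.08,m[1],.45],yaw))
E
```

```text
[[ 0.39463238 -0.2449054   0.018     ]
 [ 0.65263165 -0.22615341  0.018     ]
 [ 0.62360818  0.18723852  0.018     ]
 [ 0.36564074  0.16510129  0.018     ]]
[ 0.50912824 -0.02967975  0.018     ] [np.float64(0.2586798323775706), np.float64(0.4144095182781927), np.float64(0.25891553580655885), np.float64(0.4110304054796015)]
4.531094809112002
[[-9.14780715e-01  4.03950456e-01 -5.21101108e-04  2.42186348e-01]
 [ 4.03950785e-01  9.14780187e-01 -9.86641792e-04  5.48579174e-01]
 [ 7.81385668e-05 -1.11306009e-03 -9.99999377e-01  2.18003616e-01]
 [ 0.00000000e+00  0.00000000e+00  0.00000000e+00  1.00000000e+00]]
over (array([-0.8092, -0.9074, -0.463 ]), array([-7.000e-04, -2.000e-04, -3.151e-01])) (array([-0.8092, -0.9074, -0.463 ]), array([-7.000e-04,  3.000e-04,  6.849e-01]))
```

```bash
python3 - <<'E'
from h import *
print(togo([.41,-.03,.35],np.radians(94.5)))
E
```

```text
(array([-0.7744, -0.9233, -0.263 ]), array([-7.000e-04, -2.000e-04, -3.147e-01]))
```

Call:
jog_arm(motion=[1,-0.2,-0.25,-0.26,0,0,-0.08,1,-0.77,-0.92,-0.26,0,0,-0.31,1,-0.77,-0.92,-0.26,0,0,-0.31,1,-0.77,-0.92,-0.26,0,0,-0.31,1,-0.77,-0.92,-0.26,0,0,-0.31,1,-0.77,-0.92,-0.26,0,0,-0.31,1,-0.77,-0.92,-0.26,0,0,-0.31,1,-0.77,-0.92,-0.26,0,0,-0.31])

```text
t: 1.0
tool_pos: [0.3479, 0.1799, 0.3106]
orientation: [-0.113, 3.14, -0.001]
force: [0.9, 0.1, 0.2]
opening: 0.0929
```

```bash
python3 - <<'E'
from h import *
print(togo([.41,-.03,.35],np.radians(94.5)))
E
```

```text
(array([-0.0939, -0.4276, -0.0783]), array([-0.0005,  0.    , -0.0043]))
```

Call:
jog_arm(motion=[1,-0.09,-0.43,-0.08,0,0,0,1,-0.09,-0.43,-0.08,0,0,0,1,-0.09,-0.43,-0.08,0,0,0,1,-0.09,-0.43,-0.08,0,0,0,1,-0.09,-0.43,-0.08,0,0,0,1,-0.09,-0.43,-0.08,0,0,0])

```text
t: 1.6
tool_pos: [0.4086, -0.0342, 0.3511]
orientation: [-0.105, 3.14, -0.003]
force: [-0.4, 0.9, 0.4]
opening: 0.093
```

```bash
python3 - <<'E'
from h import *
c=cam("wrist","w1"); print(read_state()["tool_pos"])
E
```

```text
[ 0.4082185  -0.03254266  0.35073257]
```

View pics/w1.png

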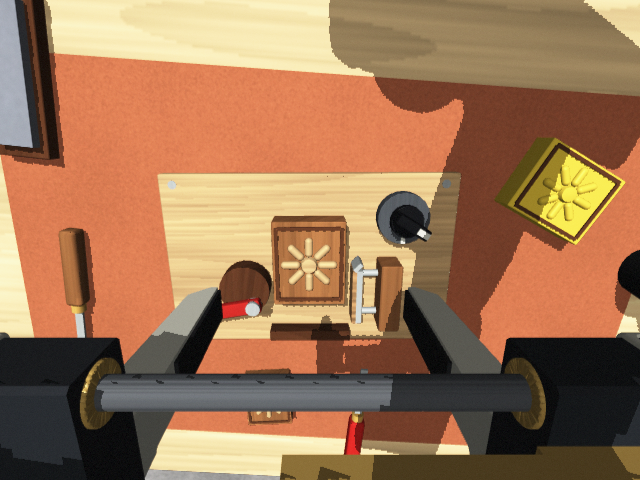

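Call:
jog_arm(motion=[0,-0.1,0,0,0,0,0,0,-0.18,0,0,0,0,0,0,-0.18,0,0,0,0,0,0,-0.18,0,0,0,0,0,0,-0.18,0,0,0,0,0,0,-0.18,0,0,0,0,0,0,-0.18,0,0,0,0,0])

```text
t: 2.35
tool_pos: [0.4976, -0.0262, 0.3517]
orientation: [-0.107, 3.138, -0.002]
force: [0.3, -0.3, 0.3]
opening: 0.0421
```

```bash
python3 - <<'E'
from h import *
c=cam("wrist","w2"); s=read_state();print(s["tool_pos"],s["opening"])
a=cv2.imread("pics/w2.png")[60:330,130:490];cv2.imwrite("pics/w2c.png",cv2.resize(a,(792,594),interpolation=cv2.INTER_CUBIC))
E
```

```text
[ 0.49763635 -0.026295    0.35165993] 0.03772127838606786
```

View pics/w2c.png

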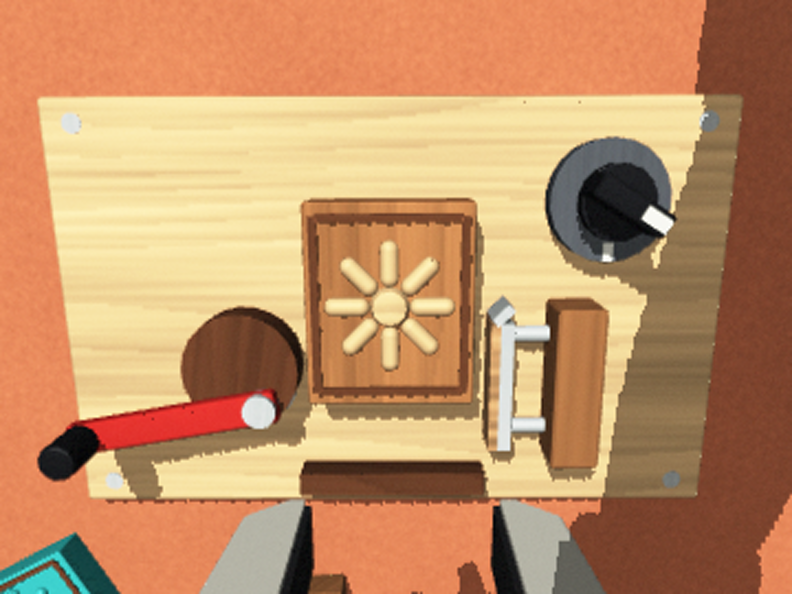

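```bash
cat >> h.py <<'E'
def crop(n,uv,s=2.2,o=(130,60)): return np.atleast_2d(uv)/s+np.array(o)
E
python3 - <<'E'
from h import *
c=load("w2")
w=pix2w(c,crop(0,[[39,98],[742,95],[697,497],[90,498]]),.018)
loc=np.array([[-.13,-.21],[-.13,.21],[.13,.21],[.13,-.21]])
def res(p):
    r=np.array([[np.cos(p[2]),-np.sin(p[2])],[np.sin(p[2]),np.cos(p[2])]])
    return (loc@r.T+p[:2]-w[:,:2]).ravel()
o=least_squares(res,[.5,0,0.08]);p=o.x;print("board",p[:2],np.degrees(p[2]),np.round(o.fun*1e3,1))
np.save("board.npy",p)
def b(uv,z):
    q=pix2w(c,crop(0,uv),z)[:,:2]-p[:2];r=np.array([[np.cos(p[2]),-np.sin(p[2])],[np.sin(p[2]),np.cos(p[2])]])
    return np.round(q@r*1e3,1)
print("screws",b([[71,123],[709,121],[672,480],[114,481]],.018).tolist())
print("panel",b([[303,203],[475,201],[472,403],[312,403]],.058).tolist(),b([389,308],.058))
print("dial",b([[609,200],[608,252]],.038).tolist(),"ptr",b([658,220],.09),"disc",b([620,202],.058))
print("stop",b([[302,461],[483,461]],.044).tolist())
print("pivot",b([258,411],.068),b([258,411],.072),"handle",b([54,461],.106))
print("cork",b([[490,320],[488,450]],.055).tolist(),"housing",b([[548,300],[544,466],[607,312],[600,466]],.063).tolist())
E
```

```text
board [ 0.50971577 -0.03216696] 4.128126722872777 [-1.3 -2.7 -1.5  2.7  1.1  1.4  1.7 -1.4]
screws [[-114.5, -190.3], [-114.3, 189.4], [116.2, 190.2], [115.8, -190.5]]
panel [[-70.0, -49.1], [-70.7, 47.8], [48.4, 48.9], [48.1, -48.4]] [[-10.1  -1.1]]
dial [[-70.0, 128.3], [-39.9, 130.0]] ptr [[-62.3 141.7]] disc [[-69.9 129.5]]
stop [[91.3, -58.0], [91.7, 58.2]]
pivot [[ 49.9 -79.6]] [[ 48.6 -78.9]] handle [[  66.6 -187.8]]
cork [[-2.2, 58.7], [80.0, 59.9]] housing [[-15.4, 90.9], [87.6, 93.8], [-8.3, 125.5], [87.7, 128.4]]
```

```bash
cat >> h.py <<'E'
def bw(x,y,z):
    p=np.load("board.npy");c,s=np.cos(p[2]),np.sin(p[2])
    return np.array([p[0]+c*x/1e3-s*y/1e3,p[1]+s*x/1e3+c*y/1e3,z])
BY=lambda: np.load("board.npy")[2]
def wb(P):
    p=np.load("board.npy");c,s=np.cos(p[2]),np.sin(p[2]);q=np.array(P)[:2]-p[:2]
    return np.round(1e3*np.array([c*q[0]+s*q[1],-s*q[0]+c*q[1]]),1)
E
python3 - <<'E'
from h import *
Y=BY()+np.pi/2
print(togo(bw(-105,-.5,.12),Y),togo(bw(-105,-.5,.032),Y))
E
```

```text
(array([ 0.1874, -0.0147,  0.4631]), array([-0.0006,  0.0009, -0.0024])) (array([ 0.1876, -0.0145,  0.6391]), array([-0.0006,  0.0009, -0.0024]))
```

Call:
jog_arm(motion=[0,0.1,-0.01,0.1,0,0,0,0,0.188,-0.0145,0.2,0,0,0,0,0.188,-0.0145,0.3,0,0,0,0,0.188,-0.0145,0.4,0,0,0,0,0.188,-0.0145,0.5,0,0,0,0,0.188,-0.0145,0.57,0,0,0,0,0.188,-0.0145,0.64,0,0,0,0,0.188,-0.0145,0.64,0,0,0])

```text
t: 3.2
tool_pos: [0.3986, -0.039, 0.0253]
orientation: [0.106, -3.13, -0.003]
force: [-0.5, -0.3, -0.6]
opening: 0.0008
```

```bash
python3 - <<'E'
from h import *
Y=BY()+np.pi/2
s=read_state();print(wb(s["tool_pos"]),s["tool_pos"],s["force"],s["opening"])
print(togo(bw(-28,-.5,.032),Y))
E
```

```text
[-111.3    1.2] [ 0.39864778 -0.0389962   0.02533125] [-0.54548626 -0.28659795 -0.5622914 ] 0.0007871319924627621
(array([-0.1664, -0.0026, -0.015 ]), array([ 0.0015, -0.0062, -0.0027]))
```

Call:
jog_arm(motion=[0,-0.02,-0.003,-0.014,0,0,0,0,-0.04,-0.003,-0.014,0,0,0,0,-0.06,-0.003,-0.014,0,0,0,0,-0.075,-0.003,-0.014,0,0,0,0,-0.09,-0.003,-0.014,0,0,0,0,-0.105,-0.003,-0.014,0,0,0,0,-0.12,-0.003,-0.014,0,0,0,0,-0.13,-0.003,-0.014,0,0,0])

```text
t: 4.0
tool_pos: [0.4644, -0.0361, 0.0319]
orientation: [0.106, -3.13, -0.003]
force: [-3.7, -0.2, 1.9]
opening: 0.0004
```

```bash
python3 - <<'E'
from h import *
Y=BY()+np.pi/2
s=read_state();print(wb(s["tool_pos"]),s["tool_pos"],s["force"],s["opening"])
print(togo(bw(-28,-.5,.032),Y))
c=cam("wrist","w3");cam("scene","s3")
a=cv2.imread("pics/s3.png")[185:310,230:420];cv2.imwrite("pics/s3c.png",cv2.resize(a,None,fx=4.2,fy=4.2,interpolation=cv2.INTER_CUBIC))
E
```

```text
[-45.5  -0.6] [ 0.46436315 -0.03606044  0.03194404] [-3.72302161 -0.19877366  1.87691302] 0.00037361299408094625
(array([-0.035 ,  0.0004, -0.0004]), array([ 0.0015, -0.0061, -0.0027]))
```

View pics/w3.png

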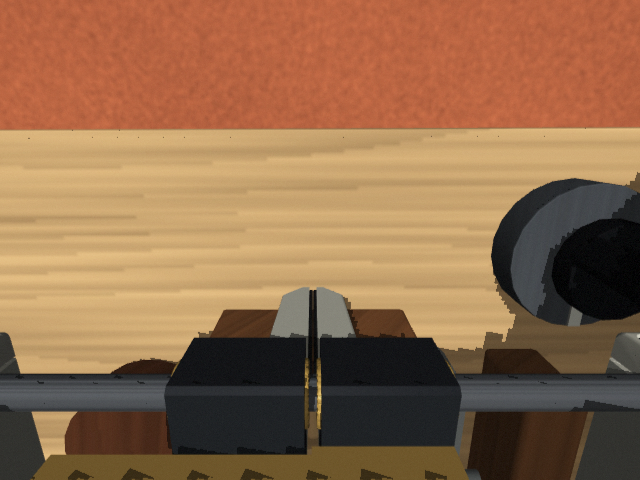

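View pics/s3c.png

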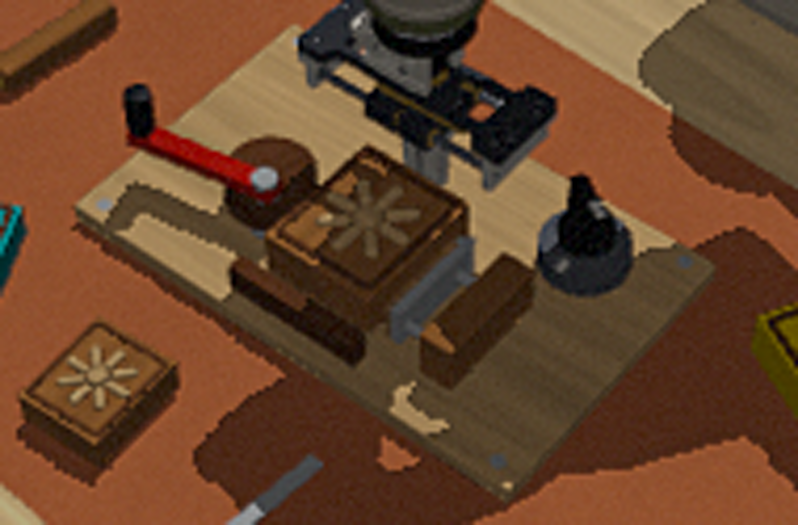

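The panel slides straight, with both corners at equal gaps in the scene crop. The push takes about 4 N. I'll continue gently to the stop.

Call:
jog_arm(motion=[0,-0.008,0,0,0,0,0,0,-0.016,0,0,0,0,0,0,-0.022,0,0,0,0,0,0,-0.027,0,0,0,0,0,0,-0.031,0,0,0,0,0])

```text
t: 4.6
tool_pos: [0.4793, -0.0351, 0.0314]
orientation: [0.106, -3.129, -0.003]
force: [-12.9, -1.4, 10.0]
opening: 0.0004
```

```bash
python3 - <<'E'
from h import *
s=read_state();print(wb(s["tool_pos"]),s["tool_pos"],s["force"])
E
```

```text
[-30.6  -0.7] [ 0.47929159 -0.03508097  0.03137584] [-12.91131093  -1.40619828  10.00925116]
```

Call:
jog_arm(motion=[0,-0.003,0,0,0,0,0,0,-0.005,0,0,0,0,0])

```text
t: 4.8
tool_pos: [0.4792, -0.0351, 0.0312]
orientation: [0.107, -3.123, -0.003]
force: [-20.7, -2.0, 17.8]
opening: 0.0004
```

```bash
python3 - <<'E'
from h import *
s=read_state();print(wb(s["tool_pos"]),s["tool_pos"],s["force"])
cam("scene","s4")
a=cv2.imread("pics/s4.png")[200:280,270:370];cv2.imwrite("pics/s4c.png",cv2.resize(a,None,fx=7,fy=7,interpolation=cv2.INTER_CUBIC))
E
```

```text
[-30.6  -0.7] [ 0.47923028 -0.03505685  0.03124409] [-20.71152863  -2.01112412  17.82113678]
```

View pics/s4c.png

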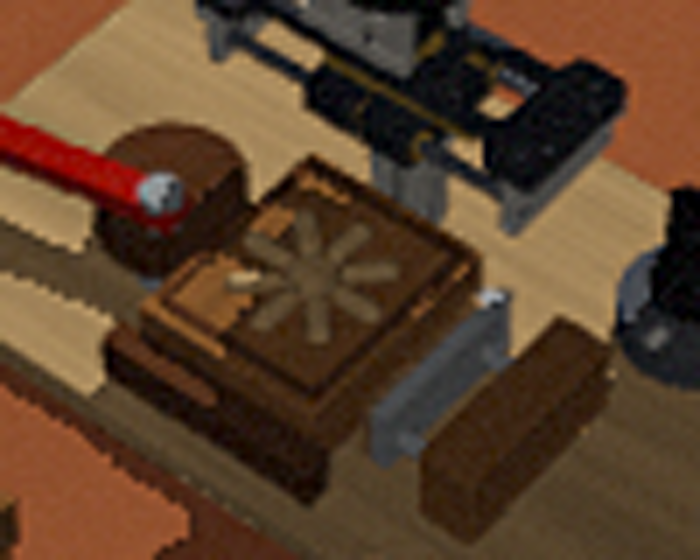

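The panel is against the stop: the TCP has stalled and the force has risen to about 20 N. Next I back off and go round to the far side of the handle.

```bash
cat >> h.py <<'E'
PIV=np.array([49.,-79.])
def pusher(theta_deg,gap,z=.076,off=21.):
    """TCP to have pusher face gap mm behind post when lever at theta"""
    t=np.radians(theta_deg);post=PIV+110*np.array([np.cos(t),-np.sin(t)])
    tan=np.array([-np.sin(t),-np.cos(t)]);q=post-tan*(off+gap)
    return bw(*q,z), BY()-t+np.pi
E
python3 - <<'E'
from h import *
s=read_state();print(s["q"])
for z in(.16,.076):
    P,Y=pusher(80.8,14,z);print(P,wb(P),togo(P,Y))
E
```

```text
[-1.78467800e-01  6.06223030e-03  1.97778513e+00 -1.86849144e-03
  1.17516132e+00 -1.81673799e+00]
[ 0.62369094 -0.20640341  0.16      ] [ 101.1 -182. ] (array([-0.2605, -0.3609, -0.263 ]), array([ 0.0025, -0.0109, -0.1047]))
[ 0.62369094 -0.20640341  0.076     ] [ 101.1 -182. ] (array([-0.2634, -0.3613, -0.095 ]), array([ 0.0025, -0.0109, -0.1047]))
```

Call:
jog_arm(motion=[0,0.03,0,0,0,0,0,0,0.04,0,-0.1,0,0,0,0,0.04,0,-0.2,0,0,0,0,-0.04,-0.1,-0.263,0,0,-0.05,0,-0.1,-0.2,-0.263,0,0,-0.1,0,-0.18,-0.29,-0.263,0,0,-0.1,0,-0.26,-0.36,-0.263,0,0,-0.1,0,-0.26,-0.36,-0.263,0,0,-0.1])

```text
t: 5.65
tool_pos: [0.6253, -0.2083, 0.1602]
orientation: [0.35, -3.106, -0.004]
force: [0.1, -0.2, 0.8]
opening: 0.0005
```

```bash
python3 - <<'E'
from h import *
s=read_state();print(wb(s["tool_pos"]),s["tool_pos"],s["force"])
P,Y=pusher(80.8,14,.076);print(P,wb(P),togo(P,Y))
c=cam("wrist","w5")
E
```

```text
[ 102.6 -184. ] [ 0.6253042  -0.20826123  0.16021048] [ 0.06599721 -0.2045157   0.80999686]
[ 0.62369094 -0.20640341  0.076     ] [ 101.1 -182. ] (array([-0.0003,  0.0036,  0.1685]), array([ 0.0028, -0.0097, -0.0052]))
```

View pics/w5.png

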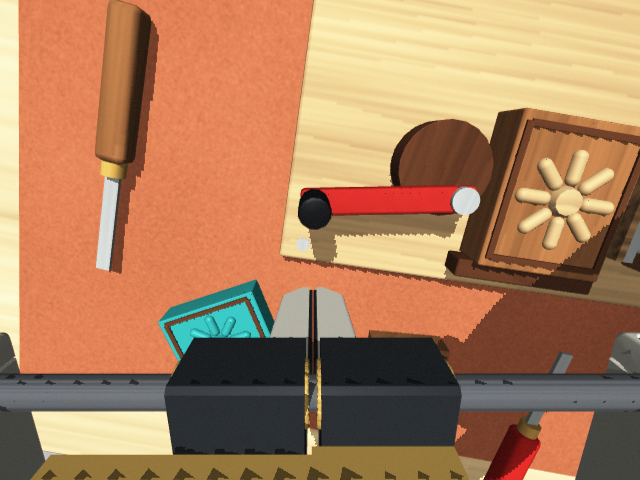

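```bash
python3 - <<'E'
from h import *
c=load("w5")
h=wb(pix2w(c,[315,207],.106)[0]);print(h, wb(pix2w(c,[315,207],.106)[0]))
for z in(.066,.07,.074):print(wb(pix2w(c,[466,201],z)[0]))
for a in (80.8,95,110,120,125,130,135):
    P,Y=pusher(a,0);print(a,togo(P,Y))
E
```

```text
[  64.1 -188.5] [  64.1 -188.5]
[ 50.2 -78.3]
[ 49.8 -80.1]
[ 49.4 -81.9]
80.8 (array([0.0304, 0.011 , 0.1638]), array([ 0.0025, -0.0104, -0.0063]))
95 (array([0.0856, 0.0069, 0.1646]), array([ 0.0012, -0.0107,  0.1515]))
110 (array([0.1431, 0.0174, 0.1656]), array([-3.000e-04, -1.080e-02,  3.182e-01]))
120 (array([0.1791, 0.0325, 0.1663]), array([-0.0012, -0.0109,  0.4293]))
125 (array([0.1959, 0.0424, 0.1666]), array([-0.0017, -0.0109,  0.4848]))
130 (array([0.2119, 0.0537, 0.1669]), array([-0.0022, -0.0108,  0.5404]))
135 (array([0.2268, 0.0663, 0.1672]), array([-0.0027, -0.0108,  0.5959]))
```

Call:
jog_arm(motion=[0,0,0.003,0.1,0,0,0,0,0,0.003,0.165,0,-0.01,0,0,0,0.003,0.165,0,-0.01,0,0,0.03,0.011,0.164,0,-0.01,0])

```text
t: 6.1
tool_pos: [0.6104, -0.2092, 0.0756]
orientation: [0.349, -3.12, -0.007]
force: [0.2, -0.1, 1.1]
opening: 0.0004
```

```bash
python3 - <<'E'
from h import *
s=read_state();print(wb(s["tool_pos"]),s["tool_pos"],s["force"])
for a in range(85,125,5):
    P,Y=pusher(a,0);print(a,togo(P,Y))
E
```

```text
[  87.7 -183.8] [ 0.61038514 -0.20922885  0.07560344] [ 0.16431227 -0.09002122  1.14366779]
85 (array([ 0.017 , -0.0033, -0.0008]), array([ 0.003 , -0.0012,  0.0406]))
90 (array([ 0.0365, -0.0049, -0.0008]), array([ 0.0029, -0.0014,  0.0961]))
95 (array([ 0.056 , -0.0047, -0.0007]), array([ 0.0029, -0.0015,  0.1517]))
100 (array([ 0.0755, -0.0029, -0.0007]), array([ 0.0028, -0.0016,  0.2073]))
105 (array([ 0.0947,  0.0006, -0.0006]), array([ 0.0027, -0.0017,  0.2628]))
110 (array([ 0.1135,  0.0057, -0.0006]), array([ 0.0027, -0.0019,  0.3184]))
115 (array([ 0.1319,  0.0125, -0.0005]), array([ 0.0026, -0.002 ,  0.3739]))
120 (array([ 0.1495,  0.0209, -0.0004]), array([ 0.0025, -0.0021,  0.4295]))
```

Call:
jog_arm(motion=[0,0.017,-0.0033,0,0,0,0.04,0,0.0365,-0.005,0,0,0,0.096,0,0.056,-0.005,0,0,0,0.152,0,0.0755,-0.003,0,0,0,0.207,0,0.095,0.001,0,0,0,0.263,0,0.1135,0.006,0,0,0,0.318,0,0.132,0.0125,0,0,0,0.374])

```text
t: 6.8
tool_pos: [0.5464, -0.2186, 0.0788]
orientation: [0.574, 3.087, 0.003]
force: [4.5, -0.7, -3.3]
opening: 0.0007
```

```bash
cat > look.py <<'E'
import sys
from h import *
n=sys.argv[1]
cam("scene","s"+n);cam("side","d"+n)
a=cv2.resize(cv2.imread(f"pics/s{n}.png")[195:280,255:375],(600,425),interpolation=cv2.INTER_CUBIC)
b=cv2.resize(cv2.imread(f"pics/d{n}.png")[175:310,255:365],(346,425),interpolation=cv2.INTER_CUBIC)
cv2.imwrite(f"pics/L{n}.png",cv2.resize(np.hstack([a,b]),(800,360)))
E
python3 look.py 6; python3 - <<'E'
from h import *
s=read_state();print(wb(s["tool_pos"]),s["tool_pos"],s["force"],s["wrist_torque"])
for a in range(115,140,3):
    P,Y=pusher(a,0);print(a,togo(P,Y))
E
```

```text
[  22.3 -188.3] [ 0.54554943 -0.21832479  0.07862594] [-0.64093899  0.06618243 -0.01662138] [-0.00688445  0.02384823  0.02071905]
115 (array([0.002 , 0.0006, 0.0053]), array([ 0.0015, -0.0004, -0.001 ]))
118 (array([ 0.0136, -0.0014,  0.0053]), array([ 0.0015, -0.0005,  0.0323]))
121 (array([ 0.0252, -0.0027,  0.0053]), array([ 0.0015, -0.0005,  0.0656]))
124 (array([ 0.0369, -0.0034,  0.0053]), array([ 0.0014, -0.0005,  0.099 ]))
127 (array([ 0.0487, -0.0034,  0.0053]), array([ 0.0014, -0.0006,  0.1323]))
130 (array([ 0.0604, -0.0029,  0.0053]), array([ 0.0014, -0.0006,  0.1656]))
133 (array([ 0.0721, -0.0018,  0.0053]), array([ 0.0014, -0.0006,  0.199 ]))
136 (array([ 0.0836, -0.    ,  0.0053]), array([ 0.0014, -0.0007,  0.2323]))
139 (array([0.0951, 0.0023, 0.0053]), array([ 0.0014, -0.0007,  0.2656]))
```

View pics/L6.png

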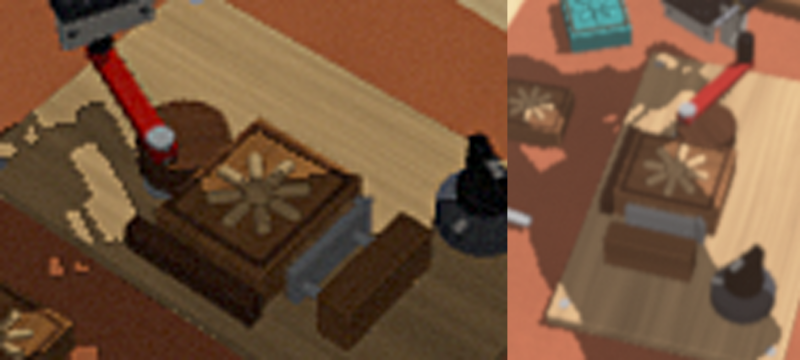

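Call:
jog_arm(motion=[0,0.0136,-0.001,0.005,0,0,0.032,0,0.025,-0.003,0.005,0,0,0.066,0,0.037,-0.003,0.005,0,0,0.099,0,0.049,-0.003,0.005,0,0,0.132,0,0.06,-0.003,0.005,0,0,0.166,0,0.072,-0.002,0.005,0,0,0.199,0,0.08,0,0.005,0,0,0.22,0,0.08,0,0.005,0,0,0.22])

```text
t: 7.7
tool_pos: [0.51, -0.2058, 0.0787]
orientation: [1.09, 2.942, 0.0]
force: [2.5, -6.0, -2.1]
opening: 0.0007
```

```bash
python3 look.py 7; python3 - <<'E'
from h import *
s=read_state();print(wb(s["tool_pos"]),s["tool_pos"],s["force"],s["wrist_torque"])
for a in range(130,150,2):
    P,Y=pusher(a,0);print(a,togo(P,Y))
E
```

```text
[ -12.2 -173.2] [ 0.51004619 -0.2057602   0.07865779] [ 1.61432411 -6.43204877 -1.07451804] [-1.07032913 -0.33599011  0.08583931]
130 (array([-0.0143,  0.0041,  0.0054]), array([ 0.0009,  0.0024, -0.0525]))
132 (array([-0.0068,  0.0021,  0.0053]), array([ 0.0009,  0.0024, -0.0303]))
134 (array([0.0009, 0.0004, 0.0053]), array([ 0.001 ,  0.0024, -0.0081]))
136 (array([ 0.0085, -0.001 ,  0.0053]), array([0.001 , 0.0024, 0.0142]))
138 (array([ 0.0163, -0.0022,  0.0053]), array([0.001 , 0.0023, 0.0364]))
140 (array([ 0.024 , -0.003 ,  0.0052]), array([0.0011, 0.0023, 0.0586]))
142 (array([ 0.0318, -0.0037,  0.0052]), array([0.0011, 0.0023, 0.0808]))
144 (array([ 0.0396, -0.004 ,  0.0052]), array([0.0012, 0.0023, 0.1031]))
146 (array([ 0.0475, -0.0041,  0.0051]), array([0.0012, 0.0023, 0.1253]))
148 (array([ 0.0553, -0.0039,  0.0051]), array([0.0012, 0.0022, 0.1475]))
```

View pics/L7.png

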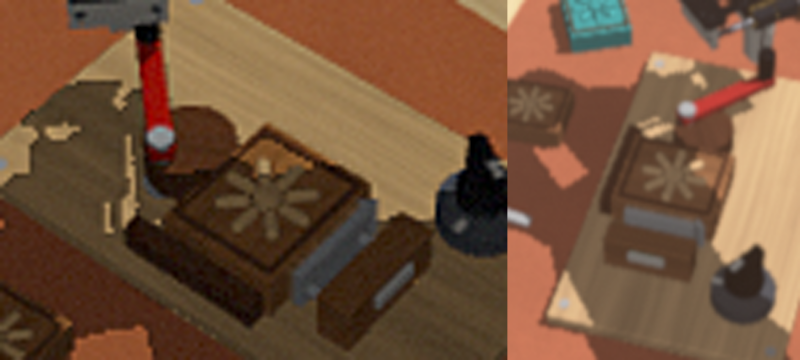

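The picture shows white tongue on the back of the housing (scene half ~(393,285), side half ~(645,262)) and no green yet. The pusher is at about 134°, so I'll continue to about 140°.

Call:
jog_arm(motion=[0,0.0085,-0.001,0.005,0,0,0.014,0,0.0163,-0.002,0.005,0,0,0.036,0,0.024,-0.003,0.005,0,0,0.058,0,0.024,-0.003,0.005,0,0,0.058])

```text
t: 8.2
tool_pos: [0.5021, -0.201, 0.0788]
orientation: [1.217, 2.886, -0.003]
force: [4.1, -6.5, -2.5]
opening: 0.0001
```

```bash
python3 look.py 8; python3 - <<'E'
from h import *
s=read_state();print(wb(s["tool_pos"]),s["tool_pos"],s["force"],s["wrist_torque"])
a=cv2.imread("pics/s8.png")[235:285,320:370];b=cv2.imread("pics/d8.png")[240:290,280:330]
cv2.imwrite("pics/T8.png",cv2.resize(np.hstack([a,b]),(800,400),interpolation=cv2.INTER_NEAREST))
for a in range(130,150,2):
    P,Y=pusher(a,0);print(a,togo(P,Y))
E
```

```text
[ -19.8 -167.8] [ 0.50209486 -0.20098818  0.07874874] [ 2.9734059  -5.98660572 -1.97463682] [-1.1768826  -0.50516978 -0.01519629]
130 (array([-0.0318,  0.01  ,  0.0058]), array([ 0.0009,  0.006 , -0.1087]))
132 (array([-0.0245,  0.0074,  0.0057]), array([ 0.001 ,  0.006 , -0.0865]))
134 (array([-0.017 ,  0.0051,  0.0057]), array([ 0.0011,  0.0059, -0.0642]))
136 (array([-0.0095,  0.003 ,  0.0056]), array([ 0.0012,  0.0059, -0.042 ]))
138 (array([-0.0019,  0.0011,  0.0055]), array([ 0.0013,  0.0059, -0.0198]))
140 (array([ 0.0058, -0.0004,  0.0054]), array([0.0014, 0.0059, 0.0024]))
142 (array([ 0.0135, -0.0018,  0.0054]), array([0.0015, 0.0059, 0.0247]))
144 (array([ 0.0212, -0.0028,  0.0053]), array([0.0016, 0.0058, 0.0469]))
146 (array([ 0.029 , -0.0035,  0.0052]), array([0.0017, 0.0058, 0.0691]))
148 (array([ 0.0368, -0.004 ,  0.0051]), array([0.0018, 0.0058, 0.0913]))
```

View pics/L8.png

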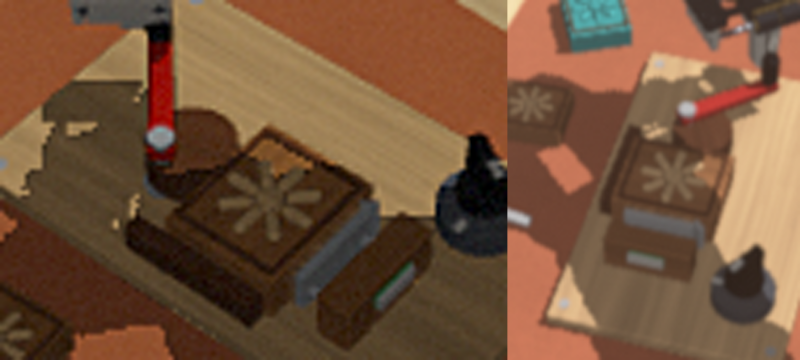

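View pics/T8.png

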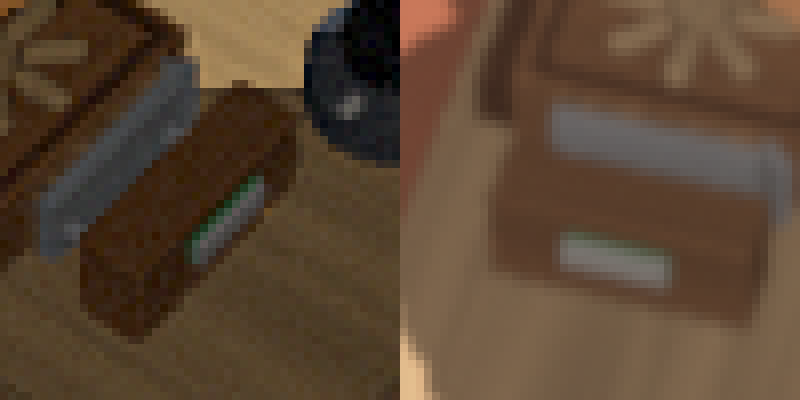

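Green is beginning to show (scene crop ~(230,215)), so travel is about 5 mm. Another 4–5° of lever should reach the middle of the green.

Call:
jog_arm(motion=[0,0.0058,-0.0004,0.005,0,0,0.002,0,0.0135,-0.002,0.005,0,0,0.024,0,0.021,-0.003,0.005,0,0,0.047,0,0.0235,-0.003,0.005,0,0,0.05,0,0.0235,-0.003,0.005,0,0,0.05])

```text
t: 8.8
tool_pos: [0.4951, -0.1959, 0.0788]
orientation: [1.321, 2.833, -0.005]
force: [4.8, -6.9, -2.9]
opening: 0.0007
```

```bash
python3 look.py 9; python3 - <<'E'
from h import *
s=read_state();print(wb(s["tool_pos"]),s["tool_pos"],s["force"])
a=cv2.imread("pics/s9.png")[235:285,320:370];b=cv2.imread("pics/d9.png")[240:290,280:330]
cv2.imwrite("pics/T9.png",cv2.resize(np.hstack([a,b]),(800,400),interpolation=cv2.INTER_NEAREST))
for a in range(140,146,1):
    P,Y=pusher(a,0);print(a,togo(P,Y))
E
```

```text
[ -26.3 -162.3] [ 0.49512908 -0.19589776  0.07880667] [ 3.38976658 -8.17245927 -3.71826185]
140 (array([-0.011 ,  0.0032,  0.0058]), array([ 0.0018,  0.0099, -0.0457]))
141 (array([-0.0072,  0.0023,  0.0057]), array([ 0.0019,  0.0099, -0.0346]))
142 (array([-0.0034,  0.0014,  0.0057]), array([ 0.002 ,  0.0099, -0.0235]))
143 (array([0.0004, 0.0005, 0.0056]), array([ 0.0021,  0.0098, -0.0124]))
144 (array([ 0.0042, -0.0003,  0.0055]), array([ 0.0022,  0.0098, -0.0013]))
145 (array([ 0.0081, -0.001 ,  0.0055]), array([0.0023, 0.0098, 0.0098]))
```

View pics/T9.png

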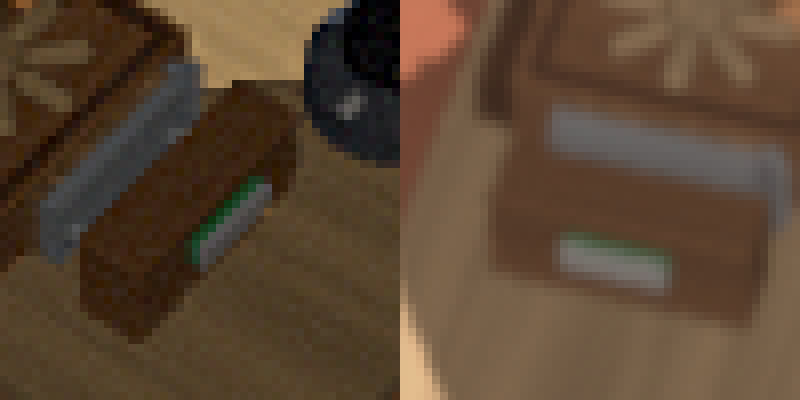

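Now clearly green with no red. I'll retreat and look closer with the wrist camera over the knob and jaw.

```bash
python3 - <<'E'
from h import *
s=read_state();print(s["q"])
c=load("scene1");print("mallet",pix2w(c,[465,330],.02))
print(togo(bw(-70,130,.22),BY()+np.radians(-33)))
E
```

```text
[-0.47101301  0.04718985  1.83969342 -0.00303181  1.23917645 -1.16838494]
mallet [[0.48086354 0.47690081 0.02      ]]
(array([ 0.5204,  0.2728, -0.2895]), array([0.0078, 0.0073, 0.7654]))
```

Call:
jog_arm(motion=[0,-0.06,0,0,0,0,0,0,-0.06,0,-0.1,0,0,0,0,-0.06,0,-0.2,0,0,0,0,0.02,0.03,-0.29,0,0,0.08,0,0.1,0.07,-0.29,0,0,0.17,0,0.18,0.11,-0.29,0,0,0.26,0,0.26,0.15,-0.29,0,0,0.35,0,0.34,0.19,-0.29,0,0,0.44])

```text
t: 9.7
tool_pos: [0.458, -0.0057, 0.2239]
orientation: [2.188, 2.229, 0.006]
force: [1.2, -0.2, 0.7]
opening: 0.0007
```

```bash
python3 - <<'E'
from h import *
print(togo(bw(-70,130,.22),BY()+np.radians(-33)))
E
```

```text
(array([ 0.1974, -0.0514,  0.0049]), array([0.0112, 0.0038, 0.3326]))
```

Call:
jog_arm(motion=[0.5,0.08,-0.02,0,0,0,0.09,0.5,0.16,-0.04,0,0,0,0.18,0.5,0.197,-0.05,0,0.005,0,0.27,0.5,0.197,-0.05,0,0.01,0,0.333,0.5,0.197,-0.05,0,0.01,0,0.333,0.5,0.197,-0.05,0,0.01,0,0.333])

```text
t: 10.3
tool_pos: [0.4317, 0.0923, 0.2237]
orientation: [2.696, 1.6, -0.002]
force: [0.0, -1.1, -0.1]
opening: 0.0436
```

```bash
python3 - <<'E'
from h import *
cam("wrist","w10");s=read_state();print(wb(s["tool_pos"]),s["tool_pos"],s["opening"],s["q"])
E
```

```text
[-68.9 129.5] [0.43162192 0.09204525 0.22337954] 0.045370371200597504 [ 0.09928945 -0.31493422  1.89769697 -0.00634093  1.55796344  0.6000556 ]
```

View pics/w10.png

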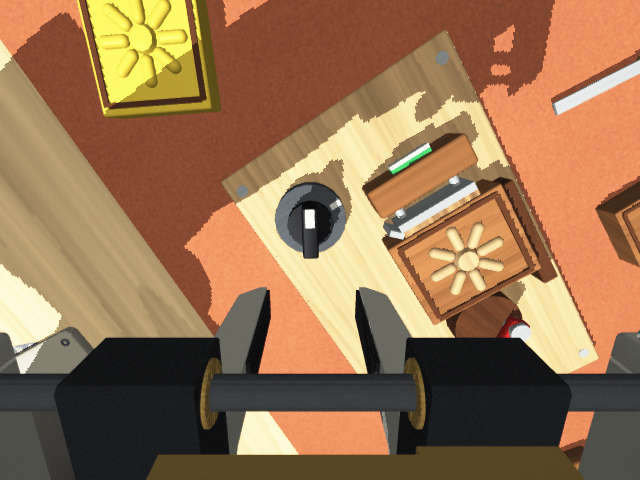

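```bash
python3 - <<'E'
from h import *
a=cv2.imread("pics/w10.png");cv2.imwrite("pics/w10c.png",cv2.resize(a[125:215,350:480],(780,540),interpolation=cv2.INTER_CUBIC))
cv2.imwrite("pics/w10d.png",cv2.resize(a[170:330,260:560],(800,427),interpolation=cv2.INTER_CUBIC))
E
```

```text
(no output)
```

View pics/w10c.png

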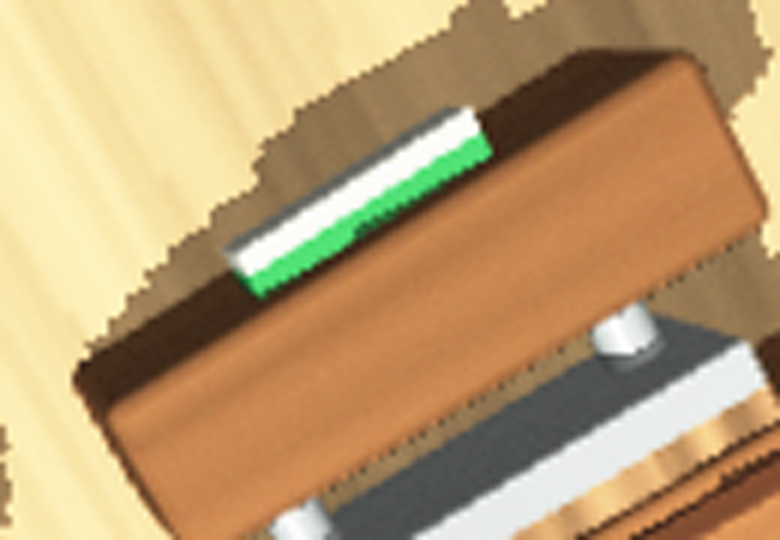

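View pics/w10d.png

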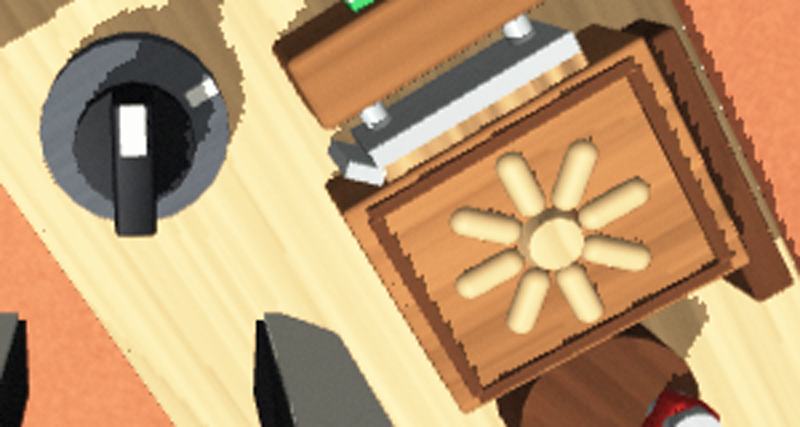

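```bash
python3 - <<'E'
from h import *
c=load("w10");q=np.array([[645,38],[745,262],[470,410],[345,207]])/2.667+[260,170]
for p in pix2w(c,q,.058):print(wb(p))
q=np.array([[638,28],[793,290]])/2.667+[260,170]
print("stop near top edge?",[wb(p) for p in pix2w(c,np.array([[[735,270]],[[742,285]]]).reshape(-1,2)/2.667+[260,170],.044)])
k=np.array([[133,130],[137,200],[133,105],[137,236]])/2.667+[260,170]
w=[wb(p) for p in pix2w(c,k,.09)];print(w, np.degrees(np.arctan2(*(w[2]-w[3])[::-1])), (w[2]+w[3])/2)
m=np.array([[204,92],[135,127]])/2.667+[260,170];print([wb(p) for p in pix2w(c,m,.038)])
E
```

```text
[99.4 65.9]
[ 97.1 -31.1]
[-16.9 -31.2]
[-17.4  68.3]
stop near top edge? [array([ 97.6, -42. ]), array([ 97.5, -49.4])]
[array([-62.4, 140.6]), array([-74. , 120.2]), array([-58. , 147.4]), array([-80.8, 109.6])] 58.90268711422056 [-69.4 128.5]
[array([-39.3, 128. ]), array([-68. , 130.7])]
```

Travel is about 7.5–8 mm (white ≈ green width, no red), and the panel sits at the stop. The pointer is at about 59° from the mark. I'll descend to grip the bar.

```bash
python3 - <<'E'
from h import *
for z in (.12,.066):print(togo(bw(-70,129.5,z),BY()+np.radians(-31)))
E
```

```text
(array([-2.000e-04, -2.600e-03,  2.068e-01]), array([ 0.0027,  0.0031, -0.0202]))
(array([ 3.000e-04, -3.100e-03,  3.148e-01]), array([ 0.0027,  0.0031, -0.0202]))
```

Call:
jog_arm(motion=[0.45,0,-0.003,0.08,0.002,0.003,-0.02,0.45,0,-0.003,0.16,0.002,0.003,-0.02,0.45,0,-0.003,0.22,0.002,0.003,-0.02,0.45,0,-0.003,0.26,0.002,0.003,-0.02,0.45,0,-0.003,0.29,0.002,0.003,-0.02,0.45,0,-0.003,0.315,0.002,0.003,-0.02,0.45,0,-0.003,0.315,0.002,0.003,-0.02])

```text
t: 11.05
tool_pos: [0.4294, 0.0912, 0.0644]
orientation: [-2.676, -1.645, 0.003]
force: [-0.2, 0.4, 0.1]
opening: 0.0418
```

```bash
python3 - <<'E'
from h import *
cam("wrist","w11");s=read_state();print(wb(s["tool_pos"]),s["tool_pos"],s["force"],s["opening"])
E
```

```text
[-70.5 129. ] [0.43015676 0.09140116 0.06553167] [-0.09222472 -0.20308615  0.29764849] 0.0417659335101767
```

View pics/w11.png

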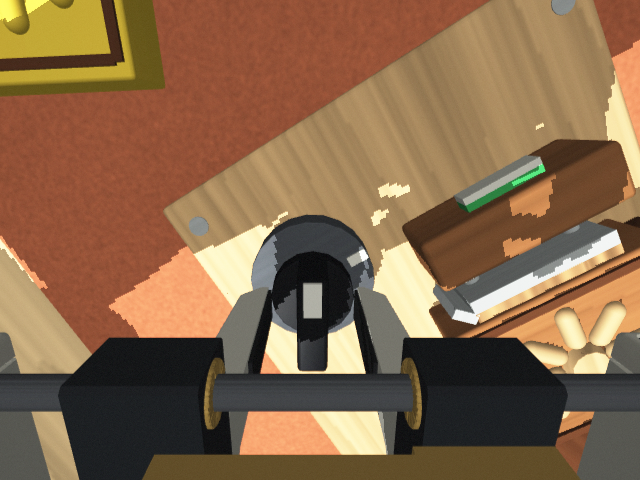

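The bar sits centred between the fingers (pointer at (313,300)) with no contact. Closing now.

Call:
jog_arm(motion=[0,0,0,0,0,0,0,0,0,0,0,0,0,0,0,0,0,0,0,0,0,0,0,0,0,0,0,0,0,0,0,0,0,0,0], grip_force=15)

```text
t: 11.6
tool_pos: [0.4299, 0.0919, 0.0661]
orientation: [-2.676, -1.645, 0.001]
force: [-5.0, 1.9, 7.0]
opening: 0.014
```

```bash
python3 - <<'E'
from h import *
s=read_state();print(wb(s["tool_pos"]),s["tool_pos"],s["force"],s["wrist_torque"],s["opening"])
for a in (-50,-70,-90):print(a,togo(bw(*wb(s["tool_pos"]),s["tool_pos"][2]),BY()+np.radians(a)))
E
```

```text
[-70.7 129.5] [0.42986782 0.0918738  0.06610409] [-4.99963531  1.87554394  6.95303914] [ 0.37688683  1.04177283 -0.01677804] 0.014010510818997842
-50 (array([ 0.0001, -0.    , -0.    ]), array([-0.0006,  0.0004,  0.2114]))
-70 (array([ 0.0001, -0.    , -0.    ]), array([-0.0005,  0.0005,  0.4336]))
-90 (array([ 0.0001, -0.    , -0.    ]), array([-4.000e-04,  6.000e-04,  6.558e-01]))
```

Call:
jog_arm(motion=[0,0,0,0,0,0,0.07,0,0,0,0,0,0,0.15,0,0,0,0,0,0,0.23,0,0,0,0,0,0,0.31,0,0,0,0,0,0,0.4,0,0,0,0,0,0,0.48,0,0,0,0,0,0,0.56,0,0,0,0,0,0,0.6])

```text
t: 12.4
tool_pos: [0.4298, 0.0918, 0.0663]
orientation: [3.132, 0.244, -0.002]
force: [0.7, 0.0, 0.4]
opening: 0.014
```

```bash
python3 - <<'E'
from h import *
s=read_state();print(wb(s["tool_pos"]),s["tool_pos"],s["force"],s["wrist_torque"],s["opening"])
cam("wrist","w12")
for a in (-90,):print(a,togo(bw(-70,129.5,s["tool_pos"][2]),BY()+np.radians(a)))
a=cv2.imread("pics/w12.png");cv2.imwrite("pics/w12c.png",cv2.resize(a[180:400,200:440],(655,600),interpolation=cv2.INTER_CUBIC))
E
```

```text
[-70.8 129.4] [0.42980696 0.09182513 0.06625397] [0.73347654 0.00599933 0.36651923] [-0.14049999  0.23884385  0.02098626] 0.013955122311559948
-90 (array([ 0.0016, -0.0001, -0.    ]), array([0.    , 0.0008, 0.0516]))
```

View pics/w12c.png

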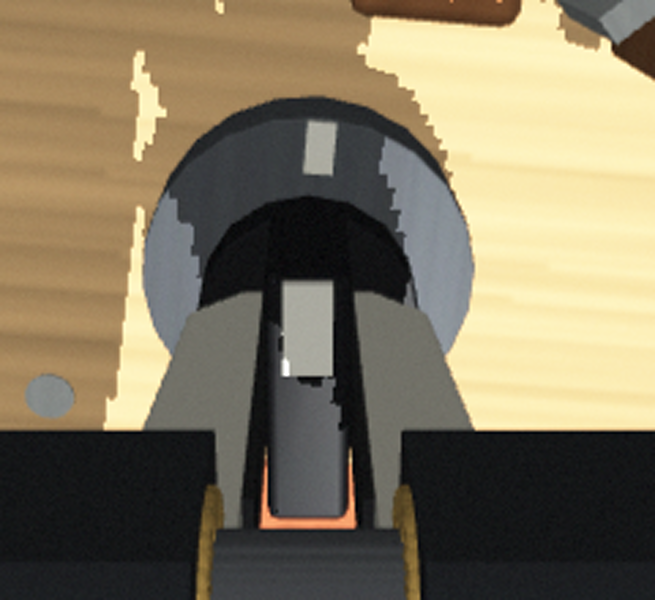

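Call:
jog_arm(motion=[0,0.001,0,0,0,0,0.03,0,0.001,0,0,0,0,0.052,0,0.001,0,0,0,0,0.052,0,0.001,0,0,0,0,0.052])

```text
t: 12.85
tool_pos: [0.4299, 0.0918, 0.0662]
orientation: [3.139, 0.115, -0.003]
force: [-3.4, -0.5, 2.9]
opening: 0.0135
```

```bash
python3 - <<'E'
from h import *
s=read_state();print(wb(s["tool_pos"]),s["tool_pos"],s["force"],s["wrist_torque"],s["opening"])
cam("wrist","w13")
for a in (-90,):print(a,togo(bw(-70,129.5,s["tool_pos"][2]),BY()+np.radians(a)))
a=cv2.imread("pics/w13.png");cv2.imwrite("pics/w13c.png",cv2.resize(a[180:400,200:440],(655,600),interpolation=cv2.INTER_CUBIC))
E
```

```text
[-70.7 129.4] [0.42992196 0.09184105 0.0662215 ] [-3.4354756  -0.48128954  2.89978895] [-0.20244957  0.80438117 -0.04684367] 0.013540270879877527
-90 (array([ 0.0013, -0.0002, -0.    ]), array([0.0001, 0.0013, 0.0007]))
```

View pics/w13c.png

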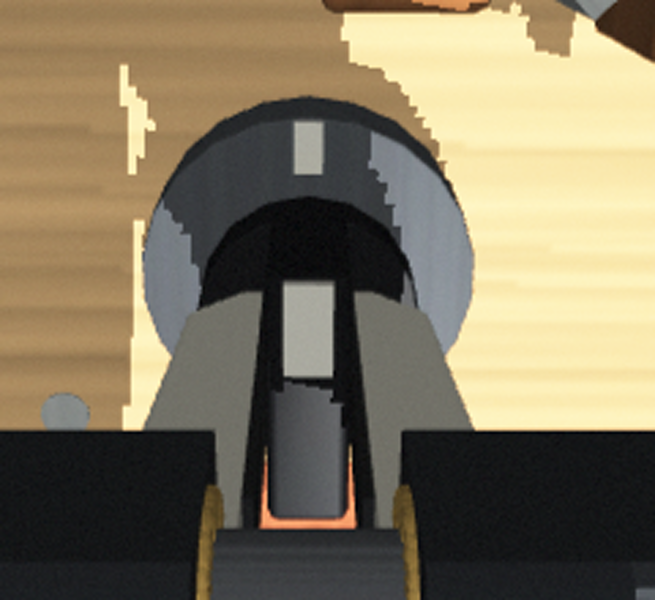

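The pointer (308,330) lines up with the mark (308,147). I'll tighten the grip and pull straight up.

Call:
jog_arm(motion=[0,0,0,0,0,0,0,0,0,0,-0.006,0,0,0,0,0,0,-0.012,0,0,0,0,0,0,-0.018,0,0,0,0,0,0,-0.024,0,0,0,0,0,0,-0.028,0,0,0,0,0,0,-0.03,0,0,0,0,0,0,-0.03,0,0,0], grip_force=35)

```text
t: 13.7
tool_pos: [0.4291, 0.0918, 0.0787]
orientation: [3.139, 0.115, -0.005]
force: [10.0, 0.9, -28.4]
opening: 0.0142
```

```bash
python3 - <<'E'
from h import *
s=read_state();print(wb(s["tool_pos"]),s["tool_pos"],s["force"],s["wrist_torque"],s["opening"])
E
```

```text
[-71.5 129.4] [0.4290782  0.09176705 0.07871275] [  9.96694727   0.89632029 -28.40708383] [ 0.12823738 -1.86830717 -0.00252867] 0.014158890295874204
```

The knob rose 12.5 mm and hit its stop, with 28 N of resistance. I'll relax, release and rise.

Call:
jog_arm(motion=[0,0,0,-0.001,0,0,0,0,0,0,-0.001,0,0,0,0.2,0,0,-0.001,0,0,0,0.4,0,0,-0.001,0,0,0,0.45,0,0,-0.001,0,0,0,0.45,0,0,-0.001,0,0,0,0.45,0,0,-0.04,0,0,0,0.45,0,0,-0.12,0,0,0])

```text
t: 14.5
tool_pos: [0.4266, 0.0915, 0.1364]
orientation: [3.139, 0.115, -0.016]
force: [0.3, 1.6, -0.5]
opening: 0.0415
```

Call:
jog_arm(motion=[0.45,0,0,-0.09,0,0,0,0.45,0,0,-0.19,0,0,0,0.45,0,0,-0.28,0,0,0,0.45,0,0,-0.28,0,0,0,0.45,0,0,-0.28,0,0,0])

```text
t: 15.0
tool_pos: [0.4289, 0.0918, 0.2779]
orientation: [3.139, 0.115, -0.01]
force: [-0.3, 0.0, -0.8]
opening: 0.0417
```

```bash
python3 look.py 14; python3 - <<'E'
from h import *
s=read_state();print(wb(s["tool_pos"]),s["tool_pos"],s["force"],s["opening"],s["t"])
cam("wrist","w14")
a=cv2.imread("pics/w14.png");cv2.imwrite("pics/w14c.png",cv2.resize(a[100:340,200:520],(800,600),interpolation=cv2.INTER_CUBIC))
E
```

```text
[-73.2 129.4] [0.42743758 0.09161783 0.2751486 ] [-0.23025321 -0.14100898 -0.23957784] 0.041725777334749484 15.1
```

View pics/w14.png

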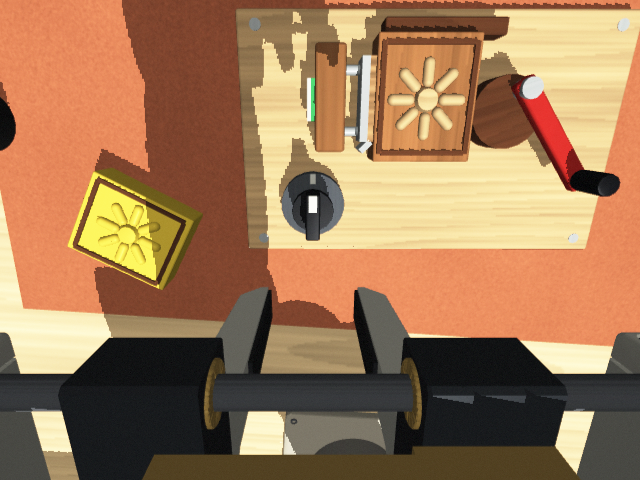

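View pics/L14.png

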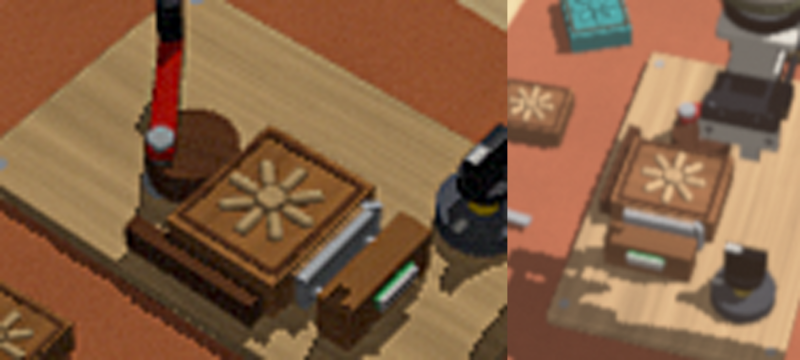

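```bash
python3 - <<'E'
from h import *
a=cv2.imread("pics/w14.png");cv2.imwrite("pics/w14e.png",cv2.resize(a[5:245,270:510],(600,600),interpolation=cv2.INTER_CUBIC))
E
```

```text
(no output)
```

View pics/w14e.png

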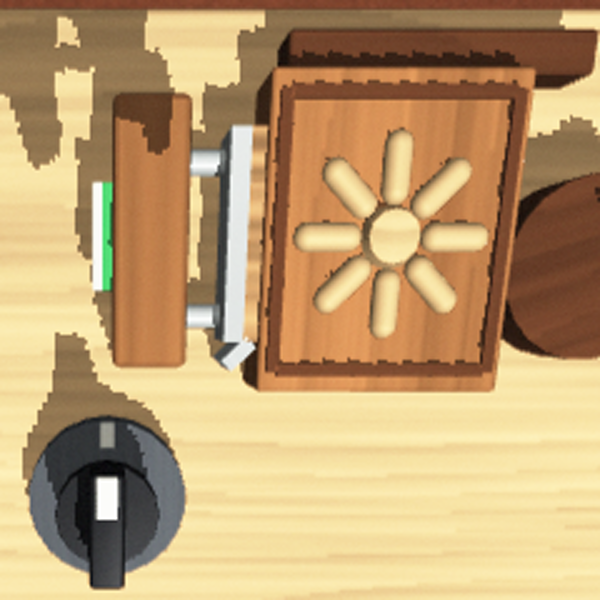

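```bash
python3 - <<'E'
from h import *
c=load("w14");f=lambda q,z:[wb(p).tolist() for p in pix2w(c,np.array(q)/2.5+[270,5],z)]
print("panel",f([[272,70],[533,70],[495,390],[258,390]],.058))
print("stop top",f([[290,31],[596,31],[590,87],[535,82]],.044),f([[590,87]],.018))
print("knob",f([[107,478],[107,587]],.102),f([[107,435]],.038))
print("tongue",f([[94,182],[94,290],[103,235],[113,235]],.04))
E
```

```text
panel [[97.8, 66.9], [97.9, -31.0], [-19.4, -32.6], [-19.6, 65.9]]
stop top [[114.2, 58.5], [114.3, -59.2], [95.2, -60.1], [96.9, -38.3]] [[100.6, -72.5]]
knob [[-48.4, 128.6], [-91.7, 128.6]] [[-40.9, 128.6]]
tongue [[61.5, 134.0], [20.0, 134.1], [41.5, 130.3], [41.5, 126.2]]
```

```bash
python3 -c "
from plant import *
print(close_job())"
```

```text
the job is handed in; nothing more can be done
None
```

The job is done and handed in after about 15 s of the 70 s allowed; no verdict was reported. The steps, in order:

- **Panel:** I pushed the larger brown panel along the board until it stalled against the end stop, at about 20 N.
- **Cam lever:** I swung it clockwise in small steps to about 143° from board +x, roughly 1.28 rad of cam angle. I stopped with the tongue well into the green.
- **Jaw-lock knob:** I turned it about 59° clockwise onto the white mark, then pulled it up 12.5 mm until it hit its stop, with 28 N resisting. I then released it and lifted clear.

My last pictures showed:

- **Tongue:** the tongue shows white and green with no red, at about 7–8 mm of travel.
- **Knob:** the knob is raised and its pointer lines up with the mark to within the camera's accuracy.
- **Panel position:** the panel is square and clamped. Its far top edge measured 98 mm against a nominal 100 mm. Its near edge, at about -19.5 mm, puts the far end at about 100 mm. The 2 mm disagreement is within calibration error, and the stall at the stop supports contact.
- **Bystanders:** I never reached for the mallet, gouges, stone or look-alike panels. I did not measure their positions again at the end.

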